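# Close up the row of boxed parts and lock the stop

## Robot

A 6-joint arm with a two-finger parallel gripper is mounted at the origin on the work surface. World frame = base frame: x ahead of the robot, y to its left, z up, the work surface at z = 0. Lengths are in m, angles in rad, forces in N, time in s.
With the tool pointing down it reaches from about 0.35 to 0.85 m from the base axis. Payload 8.1 kg.
Tool frame: the origin (TCP) lies on the mounting face of the last link; the fingertips stand 186 mm ahead of it and the grasp point (between the pads) lies 167 mm ahead of it; z points along the fingers, y is the direction in which the jaws open and shut (so a half turn about z gives the same grasp; the last joint's range is limited). The gripper opens to 93 mm and grips with 3 to 60 N. Pads are 15 mm wide; open, the fingers measure 128 mm over their backs; the gripper's body (75 mm by 188 mm) begins 65 mm behind the grasp point.
Start: joints at [1.169, 0.13, 1.488, -0, 1.523, -0.085], TCP at [0.187, 0.57, 0.405] pointing down, gripper open.
Joint ranges: [-2.96, 2.96], [-0.89, 2.26], [0.02, 2.5], [-1.34, 4.48], [0, 2.73], [-2.66, 2.66]. Speed limits (rad/s): [2.39, 2.39, 2.79, 3.14, 3.14, 3.14].

## Interface

Orientations are given as a rotation vector (axis times angle).
In Python, from plant import robot, read_camera, spotter gives the robot as it stands.
- The arm moves only by the tool arm_command, never from a script. Its arguments are lists of equal length, an entry for each row: "xyz": the shift along the world's x, y, z in cm, a list of three; "turn": the turn, a rotation vector about the world's x, y, z in rad, a list of three. A call has 1 to 12 rows; each row shifts and turns the commanded pose from where the row before left it; what a row does not reach is not made up. A row lasts 1/8 s, in which the tool goes at most 62.5 mm and 10.7 degrees, less where a joint would pass 70% of its speed; a pose out of reach is approached as far as the arm can. A call is refused whole if a number of a shift passes 6.25 or a number of a turn 0.188, either way. A call with a gripper value outside its range is refused whole. "gripper" is the finger opening in cm, from 0 to 9.3, set as the call begins (left out, the last holds). The fingers move at their own pace and stop on an object; "force" is the grip in N (left out, the last holds). Time passes only in rows, so rows that do not move let the fingers close. It gives the time, the measured TCP pose, the force and the opening at its end, in the units of the state.
- robot.read_state(): the state, without advancing time (a new reading comes with each control period).
- read_camera(name): name is "scene" or "top"; returns a dict with "frame" (420x560x3 uint8, red, green, blue), "z_map" (420x560 float32, m along the optical axis (not along the pixel's ray), 0 where there is no reading), "fx", "fy", "cx", "cy" (pixels), "eye" and "orientation" of the camera in the world. Camera axes: x right, y down, z forward; pixel columns grow to the right and rows downward; lengths in m; the calibration is good to about 2 mm. A picture is of the moment at which its call begins.
- robot.close_job(): hands the job in, once; it reports no verdict.
Trained networks look in a picture, given as the dict that the camera call returned (one of the last four; its "shot" number tells which), for a name from the list of things; names that differ only in an ending like _2 or _b are one class to them, and where a whole thing is asked for, a point or a joint stands for the part that bears it (a point fixed in the world has none). Each returns a list of dicts, best first, with "confidence" (0 to 1); they miss things now and then, are a little off and sometimes report something else, mostly with a low value. They report only what shows in the picture. A call takes as long as a camera call. They do not tell look-alikes from the thing itself.
- spotter.masks_of(picture, query): "pixels" (420x560 bool, what is visible of it) and "centre" ([row, column] in pixels, amid what is visible of it).
The state is a dict: "t": time; "q": joint angles; "dq": joint speeds; "joint_torque": joint torques, N m; "tool_pos": TCP position; "orientation": TCP orientation; "force": force on the tool from outside, world axes, zero at the start; "wrist_torque": the same for the moment, N m; "opening": finger opening in m.
Only numpy, scipy, OpenCV 4.12 (cv2) and the standard library are available. Lean on these libraries where they do the work, as an engineer would, in place of code of your own. Each camera call takes 0.05 s, during which the arm holds its last target. There are 200 camera calls.

## Task

Close up the row of three boxed parts on the stock rack: turn the clamp handle on the sliding stop fully loose, slide the stop along its rail until the three boxes stand pressed together against the fixed end plate with no gaps left, then turn the clamp fully tight again so the stop holds them. Do not crush or tip the boxes, and leave the fourth box and the other things on the bench where they are.

Things in the scene. Friction and masses are not known exactly. Their poses are not given: they have to be found in the camera images.
- rack: Fixed stock rack: aluminium rail 40 mm wide, 30 high, 380 long, with a fixed dark steel end plate (150 mm wide, 62 high) at one end. Origin: on the bench, middle of the end plate's inner face. y runs along the row from end plate to open end, z up. Boxes stand on the bench in a lane centred on x = 0; rail centre at x = -75 mm (robot's side), y = -30 to 350 mm.
- stop (a joint): Slide of the dark steel stop along the rail, in m: 0 at the open end (its face 280 mm from the end plate), growing as the stop moves towards the end plate (face distance = 0.280 - value), up to 0.185. It moves only while the clamp is loose.
- stop_face (a point): Point at bench height on the stop's flat face that looks at the end plate, in mid lane; its y in the rack's frame is the clear length of the row. The stop's plate is 6 mm thick, 62 mm high, 145 mm wide; its saddle sits on the rail behind the plate.
- clamp (a joint): Clamp handle angle in rad: 0 fully loose (bar square across the rail), about 1.57 fully tight (bar in line with the rail), end stop at 1.6; tightening is clockwise seen from above. It begins to grip the rail at about 0.55; fully loose means below 0.4, fully tight above 1.2.
- clamp_grip (a point): Middle of the black T-bar clamp handle on top of the stop's saddle, 94 mm above the bench, on the handle's upright axis: grip here. Bar 60 mm long, 14 thick, 26 high (81 to 107 mm above the bench). It rides with the stop, over the rail, 36 mm behind stop_face. Its x axis lies along the bar: at clamp value 0 along the rack's x.
- box_a: Plain cardboard box of parts, 30 mm thick (its y), 90 mm deep (its x), 65 mm high, about 200 g. Origin: centre of its underside. Any three of the four boxes stand in the rack's lane in any order with gaps between; the fourth stands on the bench about 165 mm beyond the lane's middle (rack x), and stays there.
- box_b: Plain cardboard box of parts, 38 mm thick (its y), 90 mm deep (its x), 65 mm high, about 224 g. Origin: centre of its underside. Any three of the four boxes stand in the rack's lane in any order with gaps between; the fourth stands on the bench about 165 mm beyond the lane's middle (rack x), and stays there.
- box_c: Plain cardboard box of parts, 46 mm thick (its y), 90 mm deep (its x), 65 mm high, about 248 g. Origin: centre of its underside. Any three of the four boxes stand in the rack's lane in any order with gaps between; the fourth stands on the bench about 165 mm beyond the lane's middle (rack x), and stays there.
- box_d: Plain cardboard box of parts, 54 mm thick (its y), 90 mm deep (its x), 65 mm high, about 272 g. Origin: centre of its underside. Any three of the four boxes stand in the rack's lane in any order with gaps between; the fourth stands on the bench about 165 mm beyond the lane's middle (rack x), and stays there.
- bottle: Bystander: white plastic bottle, 68 mm across, 150 mm high, standing on the bench; origin at the centre of its underside.
- jar: Bystander: squat black jar with steel lid, 72 mm across, 80 mm high, standing on the bench; origin at the centre of its underside.
Mind the look-alikes: they are no part of the job. Leave any orange or pink look-alike of the box_b alone.

How it is judged:
On the way, in this order (a step that is already met when the one before it is completed fails the run):
1. the clamp is turned loose (below 0.4 rad) with the stop still within 15 mm of where it was locked (value of joint clamp below 0.4 rad and distance of stop_face from where it was at the start of the episode below 0.015 m), for 0.1 s.
2. with the clamp not yet gripping (below 0.55 rad), the stop is slid up until the row has less than 6 mm of slack in all (value of joint clamp below 0.55 rad and ((x of box_a in the frame of rack above 0.1 m and y of stop_face in the frame of rack below 0.144 m and x of box_b in the frame of rack between -0.03 and 0.04 m and x of box_c in the frame of rack between -0.03 and 0.04 m and x of box_d in the frame of rack between -0.03 and 0.04 m) or (x of box_b in the frame of rack above 0.1 m and y of stop_face in the frame of rack below 0.136 m and x of box_a in the frame of rack between -0.03 and 0.04 m and x of box_c in the frame of rack between -0.03 and 0.04 m and x of box_d in the frame of rack between -0.03 and 0.04 m) or (x of box_c in the frame of rack above 0.1 m and y of stop_face in the frame of rack below 0.128 m and x of box_a in the frame of rack between -0.03 and 0.04 m and x of box_b in the frame of rack between -0.03 and 0.04 m and x of box_d in the frame of rack between -0.03 and 0.04 m) or (x of box_d in the frame of rack above 0.1 m and y of stop_face in the frame of rack below 0.12 m and x of box_a in the frame of rack between -0.03 and 0.04 m and x of box_b in the frame of rack between -0.03 and 0.04 m and x of box_c in the frame of rack between -0.03 and 0.04 m))), for 0.1 s.
At the end, for the whole second after the job is handed in: The clamp is tight (joint clamp above 1.2), the row is closed up (the clear length from end plate to stop exceeds the sum of the three row boxes' thicknesses by less than 6 mm), the row boxes stand upright in the lane, the fourth box stands upright outside the lane and the stop is at rest (value of joint clamp above 1.2 rad and ((x of box_a in the frame of rack above 0.1 m and y of stop_face in the frame of rack below 0.144 m and x of box_b in the frame of rack between -0.03 and 0.04 m and x of box_c in the frame of rack between -0.03 and 0.04 m and x of box_d in the frame of rack between -0.03 and 0.04 m) or (x of box_b in the frame of rack above 0.1 m and y of stop_face in the frame of rack below 0.136 m and x of box_a in the frame of rack between -0.03 and 0.04 m and x of box_c in the frame of rack between -0.03 and 0.04 m and x of box_d in the frame of rack between -0.03 and 0.04 m) or (x of box_c in the frame of rack above 0.1 m and y of stop_face in the frame of rack below 0.128 m and x of box_a in the frame of rack between -0.03 and 0.04 m and x of box_b in the frame of rack between -0.03 and 0.04 m and x of box_d in the frame of rack between -0.03 and 0.04 m) or (x of box_d in the frame of rack above 0.1 m and y of stop_face in the frame of rack below 0.12 m and x of box_a in the frame of rack between -0.03 and 0.04 m and x of box_b in the frame of rack between -0.03 and 0.04 m and x of box_c in the frame of rack between -0.03 and 0.04 m)) and velocity of joint stop between -0.003 and 0.003 m/s and angle between each of box_a, box_b, box_c, box_d's own z axis and vertical below 0.1 rad and height (world z) of each of box_a, box_b, box_c, box_d below 0.008 m); the robot touches nothing.
It fails at once if a box is tipped by more than 0.4 rad (angle between any of box_a, box_b, box_c, box_d's own z axis and vertical above 0.4 rad).
It fails at once if a box is squeezed with more than 40 N by the rack or its stop (contact force between rack and box_a above 40 N or contact force between rack and box_b above 40 N or contact force between rack and box_c above 40 N or contact force between rack and box_d above 40 N).
It fails at once if the fourth box, outside the lane, is moved by more than 20 mm ((x of box_a in the frame of rack above 0.1 m and distance of box_a from where it was at the start of the episode above 0.02 m) or (x of box_b in the frame of rack above 0.1 m and distance of box_b from where it was at the start of the episode above 0.02 m) or (x of box_c in the frame of rack above 0.1 m and distance of box_c from where it was at the start of the episode above 0.02 m) or (x of box_d in the frame of rack above 0.1 m and distance of box_d from where it was at the start of the episode above 0.02 m)).
It fails at once if the bottle or the jar is moved by more than 20 mm or tipped (distance of any of bottle, jar from where it was at the start of the episode above 0.02 m or angle between any of bottle, jar's own z axis and vertical above 0.3 rad).
It also fails if it takes over 40 s, if anything falls off the work surface, if the arm or the gripper's body presses on something with over 40 N, if the wrist force passes 120 N, or if a joint passes its speed limit or range.

## Working session

There is one attempt and no reset: what is moved stays moved. The work goes in short steps, Python scripts to look and compute and a tool call to move; the robot and the scene stay as the last step left them, time stands still between calls to the robot, and variables do not carry over. Pictures are saved under pics/ and viewed, about 8 in all and at most 12, crops included, and the job is handed in when it is done.

Besides the shell and the picture viewer there is one more tool, called after "Request:" by a JSON object that holds its "op" and its "data". arm_command: Moves the arm, as the interface text tells. Its arguments: {"type":"object","properties":{"xyz":{"type":"array","items":{"type":"array","items":{"type":"number"}}},"turn":{"type":"array","items":{"type":"array","items":{"type":"number"}}},"gripper":{"type":"number"},"force":{"type":"number"}},"required":["xyz","turn"]}

```bash
mkdir -p pics; ls
cat > h.py <<'E'
import numpy as np,cv2
from scipy.spatial.transform import Rotation as R
from plant import robot, read_camera, spotter
def rot(o):
    o=np.array(o,float)
    if o.shape==(3,3): return o
    return (R.from_rotvec(o) if o.size==3 else R.from_quat(o)).as_matrix()
def cloud(p):
    z=p["z_map"]; v,u=np.mgrid[:z.shape[0],:z.shape[1]]
    c=np.stack([(u-p["cx"])/p["fx"]*z,(v-p["cy"])/p["fy"]*z,z],-1)
    w=c@rot(p["orientation"]).T+np.array(p["eye"]); w[z==0]=np.nan
    return w
E
python3 - <<'E'
from h import *
s=robot.read_state(); print(s)
for n in("scene","top"):
    p=read_camera(n); cv2.imwrite(f"pics/{n}1.png",p["frame"][...,::-1]); w=cloud(p)
    print(n,p["eye"],p["orientation"],p["fx"])
    for q in("rack","stop","clamp_grip","box_a","bottle","jar"):
        for m in spotter.masks_of(p,q)[:6]:
            k=m["pixels"]; pts=w[k]; pts=pts[np.isfinite(pts[:,0])]
            print(q,round(m["confidence"],2),np.round(m["centre"]),k.sum(),np.round(np.median(pts,0),3),np.round(pts.min(0),3),np.round(pts.max(0),3))
E
```

```text
pics
{'t': 0.0, 'q': array([ 1.16859964e+00,  1.31150444e-01,  1.48925111e+00, -1.88769146e-05,
        1.52300543e+00, -8.53829591e-02]), 'dq': array([ 0.00100039, -0.0014107 , -0.00018376, -0.00097917,  0.00015494,
       -0.00105621]), 'joint_torque': array([ 2.15310662e-03, -5.59854162e+01, -4.91758919e+01,  7.72890123e-02,
        3.49329296e-02, -1.57227287e-04]), 'tool_pos': array([0.18680863, 0.56994157, 0.40370902]), 'orientation': array([-4.95503406e-01, -3.10184405e+00,  2.77244937e-03]), 'force': array([0.06337723, 0.03267749, 0.55347441]), 'wrist_torque': array([ 0.00040182, -0.01179789, -0.01112539]), 'opening': 0.09284907025347347}
scene [1.33962335 0.31156372 1.24638121] [-1.48675636 -2.26647575  0.7438717 ] 519.0329528239665
rack 0.72 [225. 319.] 2670 [0.554 0.092 0.031] [ 0.49  -0.175 -0.007] [0.665 0.234 0.111]
clamp_grip 0.65 [224. 345.] 257 [0.551 0.173 0.097] [ 0.463  0.128 -0.002] [0.564 0.204 0.111]
box_a 0.96 [236. 290.] 902 [0.625 0.051 0.062] [ 0.565  0.016 -0.004] [0.659 0.076 0.073]
box_a 0.92 [275. 251.] 681 [ 0.785 -0.002  0.061] [ 0.729 -0.045 -0.004] 
[... 1568 characters left out ...]
0.111  0.065] [ 0.385 -0.155 -0.003] [ 0.456 -0.066  0.072]
box_a 0.61 [157. 272.] 359 [ 0.765 -0.009  0.064] [ 0.728 -0.025  0.001] [0.828 0.007 0.071]
box_a 0.47 [228. 204.] 153 [0.542 0.172 0.105] [0.531 0.145 0.066] [0.559 0.2   0.112]
bottle 0.64 [226. 141.] 678 [0.532 0.342 0.101] [0.504 0.323 0.001] [0.57  0.383 0.154]
bottle 0.53 [226. 204.] 145 [0.542 0.175 0.106] [0.533 0.145 0.055] [0.556 0.203 0.112]
bottle 0.49 [275. 416.] 668 [ 0.427 -0.413  0.078] [ 0.393 -0.456 -0.   ] [ 0.461 -0.389  0.085]
jar 0.57 [274. 414.] 674 [ 0.427 -0.413  0.078] [ 0.393 -0.455 -0.005] [ 0.463 -0.389  0.085]
jar 0.34 [212. 297.] 563 [ 0.601 -0.09   0.065] [ 0.56  -0.117 -0.004] [ 0.666 -0.066  0.072]
```

Run:
```python
from h import *
p=read_camera("top"); w=cloud(p); f=p["frame"][...,::-1]
cv2.imwrite("pics/top2.png",cv2.resize(f[120:320,100:400],None,fx=2.6,fy=2.6,interpolation=cv2.INTER_CUBIC))
p2=read_camera("scene"); w2=cloud(p2)
for n,W in(("top",w),("scene",w2)):
    z=W[...,2]; x=W[...,0]; y=W[...,1]
    def rect(m,l):
        pts=W[m][:,:2].astype(np.float32)*1000
        c,s,a=cv2.minAreaRect(pts); print(n,l,m.sum(),np.round(c,1),np.round(s,1),round(a,1))
    reg=(x>.45)&(x<.7)&(y>-.2)&(y<.25)
    # handle top
    rect(reg&(z>.100)&(z<.112)&(x<.58),"handle")
    for i in range(1):
        m=((z>.058)&(z<.074)&(x>.35)&(x<.85)&(y>-.25)&(y<.25)).astype(np.uint8)
        k,lab,st,ce=cv2.connectedComponentsWithStats(m)
        for j in range(1,k):
            if st[j,4]>40: rect(lab==j,"box%d z=%.3f"%(j,np.median(z[lab==j])))
    rect(reg&(z>.024)&(z<.034)&(x<.565)&(y<.12),"rail")
    m=reg&(z>.052)&(z<.066)&(y<-.11); rect(m,"plate") if m.sum()>5 else 0
```

```text
top handle 108 [544.1 173.6] [11.8 57.4] 0.8
top box1 z=0.065 299 [773.8  -8.4] [29.9 90.2] 86.7
top box2 z=0.065 393 [ 745.7 -119.9] [39.1 90.2] 7.7
top box3 z=0.062 110 [591.2 138.5] [  6.3 143.9] 86.7
top box4 z=0.065 585 [609.8  46.1] [54.  90.3] 85.7
top box5 z=0.065 412 [605.3 -25.3] [37.9 90.5] 86.7
top box6 z=0.065 498 [606.3 -91.8] [45.8 90.7] 85.5
top box7 z=0.062 143 [ 583.7 -128.2] [  8.1 146.6] 86.7
top box10 z=0.065 447 [ 421.3 -111.1] [90.4 38. ] 60.7
top rail 1196 [513.8 -13.6] [272.1 107.5] 85.6
top plate 179 [ 582.6 -122.6] [ 23.9 148.7] 88.9
scene handle 111 [547.  174.5] [17.1 59.3] 5.5
scene box1 z=0.064 322 [ 421.4 -111.5] [95.8 42.3] 60.7
scene box2 z=0.061 118 [ 584.  -127.7] [  9.8 146.9] 86.5
scene box3 z=0.064 463 [607.6 -91.8] [47.8 93.4] 86.7
scene box4 z=0.065 397 [607.9 -25. ] [39.3 91.8] 86.9
scene box5 z=0.065 575 [610.3  45.7] [55.5 94.3] 85.7
scene box6 z=0.062 90 [597.7 138.1] [  6.8 133.5] 86.7
scene box10 z=0.065 450 [ 747.6 -120.1] [42.6 91.5] 7.7
scene box11 z=0.064 385 [774.9  -8.5] [31.1 92.4] 86.7
scene rail 765 [506.4 -13.7] [271.4  99.8] 86.4
scene plate 206 [ 582.3 -123.4] [150.8  25.8] 0.2
```

View pics/top2.png

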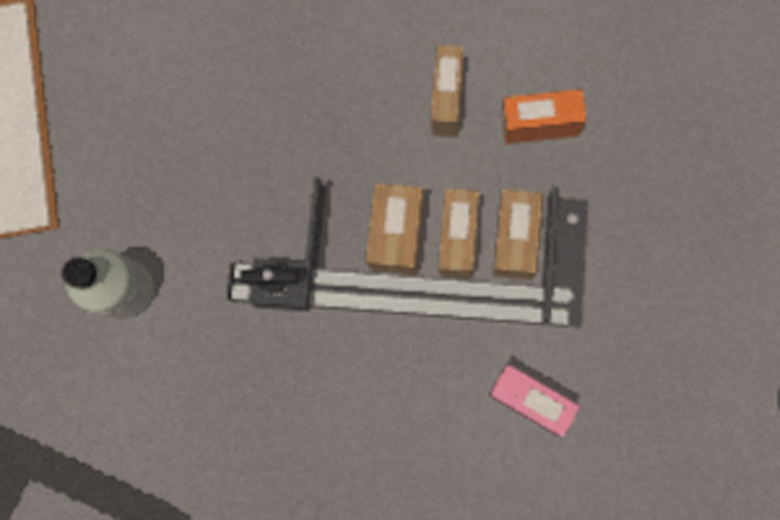

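View pics/scene1.png

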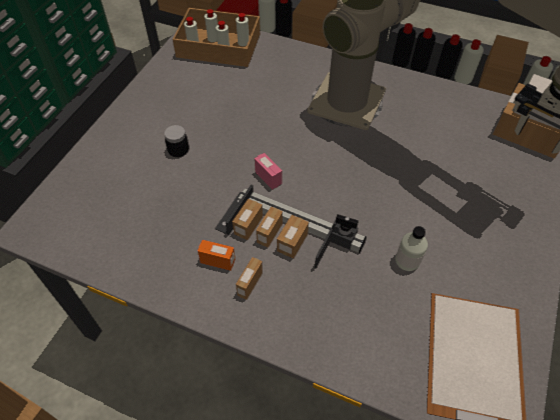

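Views: the row, left to right in the top crop, is D (395,225), B (458,230) and C (518,230), measured 54, 38 and 46 mm thick. Box_a (30 mm, at (448,85)) is the fourth box. The clamp bar lies along the rail at (270,272), about (0.545, 0.174). The orange and pink look-alikes are clear of the path. I'm moving above the handle.

Request:
{"op": "arm_command", "data": {"xyz": [[3.58,-3.96,0],[3.58,-3.96,0],[3.58,-3.96,0],[3.58,-3.96,0],[3.58,-3.96,0],[3.58,-3.96,0],[3.58,-3.96,0],[3.58,-3.96,0],[3.58,-3.96,0],[3.58,-3.96,0],[0,0,0],[0,0,0]], "turn": [[0,0,-0.125],[0,0,-0.125],[0,0,-0.125],[0,0,-0.125],[0,0,-0.125],[0,0,-0.125],[0,0,-0.125],[0,0,-0.125],[0,0,-0.125],[0,0,-0.125],[0,0,0],[0,0,0]], "gripper": 6}}

```text
t: 2.3
tool_pos: [0.5447, 0.1742, 0.4046]
orientation: [-2.216, -2.226, 0.0]
force: [0.3, -0.2, -0.3]
opening: 0.0602
```

Request:
{"op": "arm_command", "data": {"xyz": [[0,0,-3.5],[0,0,-3.5],[0,0,-3.5],[0,0,-2.5],[0,0,-1.3],[0,0,0],[0,0,0]], "turn": [[0,0,0],[0,0,0],[0,0,0],[0,0,0],[0,0,0],[0,0,0],[0,0,0]]}}

```text
t: 3.18
tool_pos: [0.5453, 0.1746, 0.2632]
orientation: [2.215, 2.226, 0.003]
force: [0.5, 0.4, 0.1]
opening: 0.06
```

Request:
{"op": "arm_command", "data": {"xyz": [[0,0,0],[0,0,0],[0,0,0],[0,0,0],[0,0,0],[0,0,0]], "turn": [[0,0,0],[0,0,0],[0,0,0],[0,0,0],[0,0,0],[0,0,0]], "gripper": 0, "force": 30}}

```text
t: 3.92
tool_pos: [0.5452, 0.1741, 0.262]
orientation: [2.217, 2.225, 0.001]
force: [2.1, -0.4, 0.8]
opening: 0.031
```

Run:
```python
from h import *
s=robot.read_state(); print(s["force"],s["wrist_torque"])
```

```text
[ 2.12087951 -0.35596739  0.82362971] [-0.08355774 -0.32448589 -0.03531503]
```

Request:
{"op": "arm_command", "data": {"xyz": [[0,0,0],[0,0,0],[0,0,0],[0,0,0]], "turn": [[0,0,0],[0,0,0],[0,0,0],[0,0,0]]}}

```text
t: 4.42
tool_pos: [0.5451, 0.1741, 0.262]
orientation: [2.217, 2.225, 0.001]
force: [3.4, -0.8, 2.2]
opening: 0.0311
```

Run:
```python
from h import *
s=robot.read_state(); print(s["force"],s["wrist_torque"],s["opening"])
p=read_camera("scene"); cv2.imwrite("pics/s3.png",cv2.resize(p["frame"][130:290,260:460,::-1],None,fx=3.5,fy=3.5,interpolation=cv2.INTER_CUBIC))
```

```text
[ 3.44156956 -0.84650061  2.21589688] [-0.16657374 -0.60837414 -0.0367655 ] 0.03107583320637601
```

View pics/s3.png

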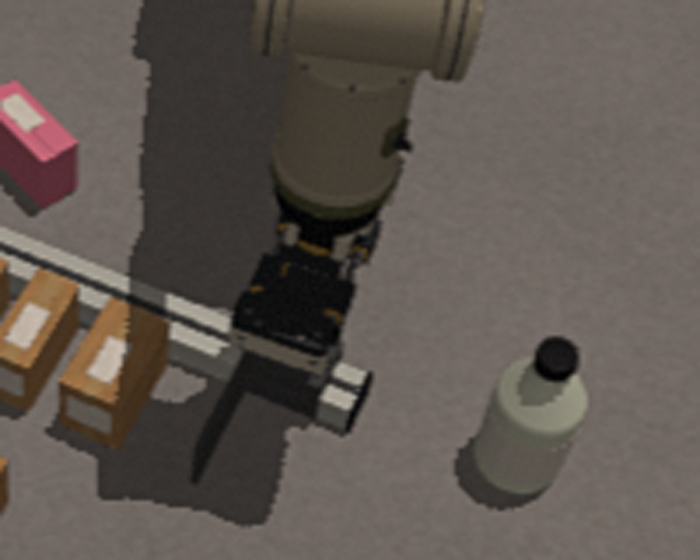

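The grip stopped at 31 mm, wider than the 14 mm bar. The tips may have caught something under the bar, so I'll open, rise 7 mm and close again.

Request:
{"op": "arm_command", "data": {"xyz": [[0,0,0],[0,0,0],[0,0,0.4],[0,0,0.3],[0,0,0]], "turn": [[0,0,0],[0,0,0],[0,0,0],[0,0,0],[0,0,0]], "gripper": 5}}

```text
t: 5.1
tool_pos: [0.545, 0.1742, 0.2692]
orientation: [2.217, 2.226, 0.001]
force: [1.2, -0.3, -0.4]
opening: 0.0499
```

Request:
{"op": "arm_command", "data": {"xyz": [[0,0,0],[0,0,0],[0,0,0],[0,0,0],[0,0,0],[0,0,0]], "turn": [[0,0,0],[0,0,0],[0,0,0],[0,0,0],[0,0,0],[0,0,0]], "gripper": 0, "force": 30}}

```text
t: 5.85
tool_pos: [0.5451, 0.1743, 0.2695]
orientation: [2.216, 2.226, 0.001]
force: [-1.3, 0.6, 6.0]
opening: 0.0138
```

Run:
```python
from h import *
s=robot.read_state(); print(s["force"],s["wrist_torque"],s["opening"])
for n in("scene","top"):
    W=cloud(read_camera(n)); x,y,z=W[...,0],W[...,1],W[...,2]
    m=(z>.07)&(z<.13)&(abs(y-.174)<.06)&(abs(x-.545)<.08)
    for lo in np.arange(.07,.13,.01):
        k=m&(z>lo)&(z<lo+.01)
        if k.sum(): print(n,round(lo,2),k.sum(),np.round([x[k].min(),x[k].max(),y[k].min(),y[k].max()],3))
```

```text
[-1.25387432  0.56202654  5.96062535] [-0.10181973  0.25072239  0.22907117] 0.013824315673393157
scene 0.07 1 [0.548 0.548 0.2   0.2  ]
scene 0.08 1 [0.55  0.55  0.203 0.203]
scene 0.09 7 [0.539 0.552 0.2   0.204]
scene 0.1 7 [0.541 0.552 0.2   0.203]
top 0.08 3 [0.539 0.539 0.148 0.153]
top 0.09 4 [0.541 0.55  0.144 0.145]
top 0.1 16 [0.539 0.551 0.145 0.156]
```

Now it holds the bar, at 13.8 mm. Next is loosening, counter-clockwise.

Request:
{"op": "arm_command", "data": {"xyz": [[0,0,0],[0,0,0],[0,0,0],[0,0,0],[0,0,0],[0,0,0]], "turn": [[0,0,0.12],[0,0,0.14],[0,0,0.15],[0,0,0.15],[0,0,0.14],[0,0,0]], "force": 45}}

```text
t: 6.7
tool_pos: [0.545, 0.1742, 0.2694]
orientation: [1.316, 2.852, 0.001]
force: [-2.3, -0.5, 5.6]
opening: 0.0135
```

Run:
```python
from h import *
s=robot.read_state(); print(s["force"],s["wrist_torque"],s["opening"])
```

```text
[-2.34779256 -0.49393956  5.60984212] [-0.09728576  0.46038748  0.15334795] 0.013549582598148766
```

Request:
{"op": "arm_command", "data": {"xyz": [[0,0,0],[0,0,0],[0,0,0],[0,0,0],[0,0,0],[0,0,0]], "turn": [[0,0,0.15],[0,0,0.15],[0,0,0.15],[0,0,0.15],[0,0,0.15],[0,0,0]]}}

```text
t: 7.45
tool_pos: [0.5449, 0.1741, 0.2693]
orientation: [0.18, 3.136, -0.0]
force: [-2.7, -1.0, 6.1]
opening: 0.0141
```

Run:
```python
from h import *
s=robot.read_state(); print(s["force"],s["wrist_torque"],s["opening"])
p=read_camera("top"); cv2.imwrite("pics/t4.png",cv2.resize(p["frame"][120:320,100:400,::-1],None,fx=2.6,fy=2.6,interpolation=cv2.INTER_CUBIC))
W=cloud(p); x,y,z=W[...,0],W[...,1],W[...,2]
k=(z>.09)&(z<.113)&(abs(y-.174)<.05)&(abs(x-.545)<.05)
print(np.round(W[k],3)[::2])
```

```text
[-2.66407934 -0.99521307  6.13591824] [-0.14627952  0.52580073  0.09692001] 0.014098727341772057
[]
```

View pics/t4.png

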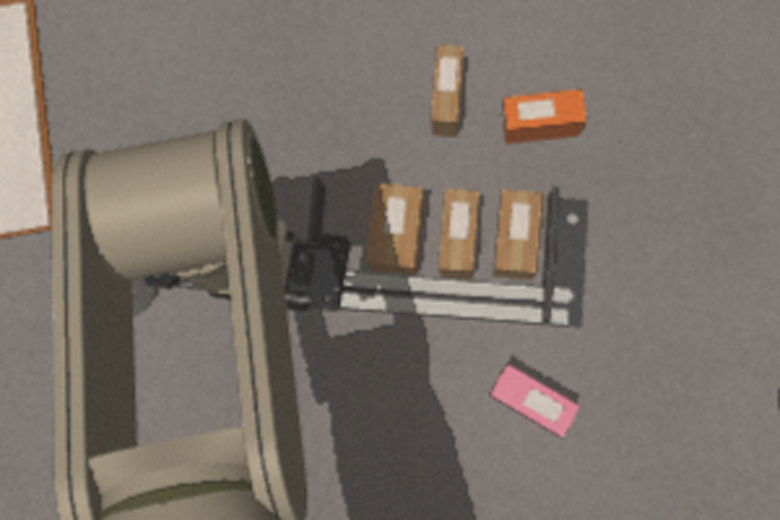

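The turn angle puts the clamp near 0.06 rad (loose), and the picture shows the stop has not moved. Sliding along the rail direction (-0.058, -0.998).

Request:
{"op": "arm_command", "data": {"xyz": [[-0.06,-1,0],[-0.1,-1.7,0],[-0.06,-1,0],[-0.03,-0.6,0],[-0.03,-0.6,0],[-0.04,-0.6,0],[-0.03,-0.6,0],[-0.04,-0.6,0],[-0.03,-0.6,0],[-0.04,-0.6,0],[-0.03,-0.6,0],[-0.04,-0.6,0]], "turn": [[0,0,0],[0,0,0],[0,0,0],[0,0,0],[0,0,0],[0,0,0],[0,0,0],[0,0,0],[0,0,0],[0,0,0],[0,0,0],[0,0,0]]}}

```text
t: 9.0
tool_pos: [0.5397, 0.0835, 0.2693]
orientation: [0.183, 3.136, 0.002]
force: [-1.8, 4.5, 4.9]
opening: 0.0137
```

```bash
cat > row.py <<'E'
from h import *
s=robot.read_state(); print(s["t"],s["tool_pos"],s["force"],s["wrist_torque"],s["opening"])
W=cloud(read_camera("top")); x,y,z=W[...,0],W[...,1],W[...,2]
u=np.array([.0576,.9983]); o=np.array([604.,-124.])
m=((z>.056)&(z<.074)&(x>.54)&(x<.68)&(y>-.25)&(y<.25)).astype(np.uint8)
k,lab,st,ce=cv2.connectedComponentsWithStats(m)
for j in range(1,k):
    if st[j,4]>40:
        q=(W[lab==j][:,:2]*1000-o)@u
        print(st[j,4],np.round(np.percentile(q,[1,50,99]),1),np.median(z[lab==j]).round(3))
E
python3 row.py
```

```text
9.0 [0.53966567 0.08353839 0.2693484 ] [-1.76397322  4.52851262  4.85177054] [0.84723417 0.35012127 0.09742609] 0.013684062571659555
824 [ 77.3 114.5 168.4] 0.065
497 [ 9.9 32.6 55. ] 0.065
115 [-9.3 -5.3 -1.3] 0.062
```

Request:
{"op": "arm_command", "data": {"xyz": [[-0.03,-0.6,0],[-0.04,-0.6,0],[-0.03,-0.6,0],[-0.03,-0.5,0],[-0.01,-0.2,0],[0,-0.1,0],[0,0,0]], "turn": [[0,0,0],[0,0,0],[0,0,0],[0,0,0],[0,0,0],[0,0,0],[0,0,0]]}}

```text
t: 9.93
tool_pos: [0.5383, 0.058, 0.2694]
orientation: [0.183, 3.136, 0.003]
force: [-2.2, 6.5, 5.5]
opening: 0.0139
```

```bash
python3 row.py
```

```text
9.925 [0.53825258 0.0579503  0.26935784] [-2.23844396  6.5020633   5.50950752] [1.120956   0.34168281 0.02513627] 0.013855389589305597
1194 [  6.2  60.3 127.4] 0.065
115 [-9.5 -5.4 -1.4] 0.062
```

Request:
{"op": "arm_command", "data": {"xyz": [[-0.02,-0.3,0],[-0.01,-0.15,0],[-0.01,-0.1,0],[0,0,0],[0,0,0]], "turn": [[0,0,0],[0,0,0],[0,0,0],[0,0,0],[0,0,0]]}}

```text
t: 10.6
tool_pos: [0.5379, 0.0525, 0.2693]
orientation: [0.183, 3.136, 0.003]
force: [-1.8, 5.8, 4.9]
opening: 0.0136
```

```bash
python3 row.py
```

```text
10.6 [0.53791227 0.05246404 0.2693372 ] [-1.75522468  5.84243298  4.92642662] [1.1036207  0.25041996 0.09296193] 0.013614974960400735
1283 [ -8.6  48.6 118.7] 0.065
```

Request:
{"op": "arm_command", "data": {"xyz": [[0,-0.08,0],[0,0,0],[0,0,0]], "turn": [[0,0,0],[0,0,0],[0,0,0]]}}

```text
t: 11.02
tool_pos: [0.5379, 0.0517, 0.2694]
orientation: [0.183, 3.136, 0.004]
force: [-1.8, 7.5, 4.8]
opening: 0.0136
```

Request:
{"op": "arm_command", "data": {"xyz": [[0,-0.08,0],[0,0,0],[0,0,0]], "turn": [[0,0,0],[0,0,0],[0,0,0]]}}

```text
t: 11.4
tool_pos: [0.5379, 0.0513, 0.2693]
orientation: [0.182, 3.136, 0.005]
force: [-2.1, 8.9, 5.6]
opening: 0.0136
```

Request:
{"op": "arm_command", "data": {"xyz": [[0,-0.08,0],[0,0,0],[0,0,0]], "turn": [[0,0,0],[0,0,0],[0,0,0]]}}

```text
t: 11.78
tool_pos: [0.5379, 0.0511, 0.2694]
orientation: [0.182, 3.136, 0.007]
force: [-2.1, 12.1, 5.4]
opening: 0.0136
```

Request:
{"op": "arm_command", "data": {"xyz": [[0,-0.08,0],[0,0,0],[0,0,0]], "turn": [[0,0,0],[0,0,0],[0,0,0]]}}

```text
t: 12.15
tool_pos: [0.5379, 0.0508, 0.2694]
orientation: [0.182, 3.136, 0.008]
force: [-0.7, 15.5, 4.9]
opening: 0.0136
```

```bash
python3 row.py
python3 - <<'E'
from h import *
p=read_camera("scene"); cv2.imwrite("pics/s5.png",cv2.resize(p["frame"][150:310,190:390,::-1],None,fx=3.5,fy=3.5,interpolation=cv2.INTER_CUBIC))
E
```

```text
12.15 [0.53785326 0.05081826 0.26935734] [-0.68043028 15.45021288  4.93669531] [2.8063213  0.24800753 0.11626781] 0.013596239313474527
1259 [ -8.6  47.  115.9] 0.065
```

View pics/s5.png

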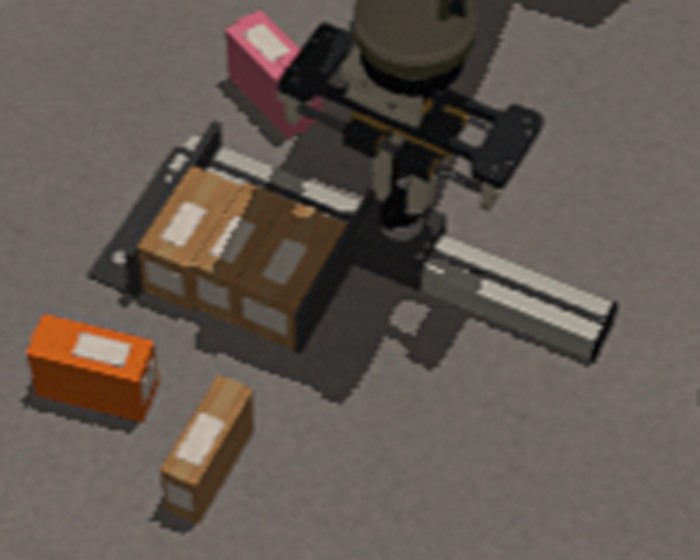

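The row stands pressed against the end plate, with no gaps in the crop from (145,250) to (350,215). Push force is about 15 N, including about 6 N of sliding drag. Tightening clockwise.

Request:
{"op": "arm_command", "data": {"xyz": [[0,0,0],[0,0,0],[0,0,0],[0,0,0],[0,0,0],[0,0,0]], "turn": [[0,0,-0.15],[0,0,-0.15],[0,0,-0.15],[0,0,-0.15],[0,0,-0.14],[0,0,0]]}}

```text
t: 13.0
tool_pos: [0.538, 0.0509, 0.2694]
orientation: [-1.306, -2.856, -0.009]
force: [-0.2, 15.3, 4.0]
opening: 0.0135
```

Request:
{"op": "arm_command", "data": {"xyz": [[0,0,0],[0,0,0],[0,0,0],[0,0,0],[0,0,0],[0,0,0]], "turn": [[0,0,-0.15],[0,0,-0.15],[0,0,-0.15],[0,0,-0.14],[0,0,-0.1],[0,0,0]]}}

```text
t: 13.75
tool_pos: [0.5381, 0.051, 0.2695]
orientation: [-2.193, -2.246, -0.008]
force: [1.1, 15.7, 4.8]
opening: 0.0133
```

```bash
python3 row.py
```

```text
13.75 [0.53809809 0.05097341 0.26949898] [ 1.05767568 15.67294985  4.76110991] [ 2.80855665 -0.04040873  0.01459358] 0.01329687828883404
1384 [ -8.5  52.7 115.6] 0.065
```

Request:
{"op": "arm_command", "data": {"xyz": [[0,0,0],[0,0,0],[0,0.1,0],[0,0.1,0],[0,0,0]], "turn": [[0,0,-0.05],[0,0,-0.02],[0,0,0],[0,0,0],[0,0,0]]}}

```text
t: 14.42
tool_pos: [0.5382, 0.0517, 0.2695]
orientation: [-2.27, -2.17, -0.005]
force: [-0.8, 9.0, 5.1]
opening: 0.0139
```

Request:
{"op": "arm_command", "data": {"xyz": [[0,0,0],[0,0,0],[0,0,0],[0,0,0],[0,0,2],[0,0,4],[0,0,5],[0,0,4],[-6,0,0],[-6,0,0],[0,0,0]], "turn": [[0,0,0],[0,0,0],[0,0,0],[0,0,0],[0,0,0],[0,0,0],[0,0,0],[0,0,0],[0,0,0],[0,0,0],[0,0,0]], "gripper": 5}}

```text
t: 15.8
tool_pos: [0.4142, 0.0505, 0.4175]
orientation: [-2.271, -2.169, 0.002]
force: [0.9, -0.2, -0.6]
opening: 0.0502
```

```bash
python3 row.py
python3 - <<'E'
from h import *
p=read_camera("scene"); cv2.imwrite("pics/s6.png",cv2.resize(p["frame"][150:310,190:390,::-1],None,fx=3.5,fy=3.5,interpolation=cv2.INTER_CUBIC))
for p in(p,read_camera("top")):
    W=cloud(p); x,y,z=W[...,0],W[...,1],W[...,2]
    k=(z>.1)&(z<.113)&(abs(y-.051)<.05)&(abs(x-.538)<.05)
    if k.sum()>5: print(k.sum(),cv2.minAreaRect((W[k][:,:2]*1000).astype(np.float32)))
E
```

```text
15.8 [0.41420754 0.05053889 0.41747124] [ 0.86862987 -0.1989614  -0.61028062] [-0.05478409  0.10062437  0.00471987] 0.050209652139350844
1678 [ -8.5  66.1 141.4] 0.065
107 ((540.50439453125, 52.408653259277344), (59.34628677368164, 17.692733764648438), 89.4557113647461)
9 ((541.091552734375, 27.9343318939209), (15.258834838867188, 5.781774997711182), 46.76707458496094)
```

View pics/s6.png

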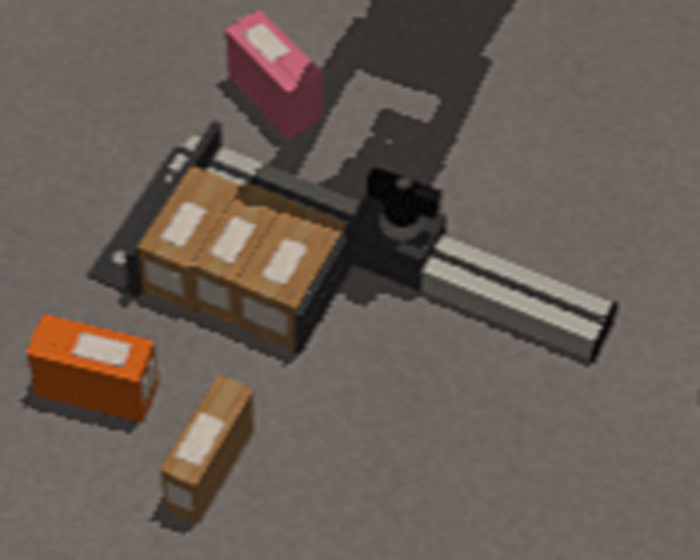

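The row is closed, the bar lies along the rail, and the arm is clear. Handing in.

```bash
python3 -c "
from plant import robot
print(robot.close_job())"
```

```text
the job is handed in; nothing more can be done
None
```

I handed the job in after 15.8 s on the robot's clock. The interface gave no verdict, but my last checks found the row closed and the clamp tight.

- **What I did:** I turned the clamp loose to about 0.06 rad, judged from the tool angle. I then slid the stop about 123 mm until boxes D, B and C stood pressed against the end plate. I turned the clamp back to about 1.56 rad, let go and moved the arm clear.
- **Row:** The last picture shows no visible gaps and the boxes upright. The depth map puts the stop face about 136–137 mm from the end plate. The boxes add up to 138 mm, so this agrees within the camera's 2 mm error and is under the 144 mm limit.
- **Clamp:** The bar lies along the rail, within about 3–4° in the scene camera's depth map. The top camera's view of the handle was mostly blocked (9 depth points), so it could not confirm this.
- **Force:** The wrist's push along the rail read at most 15.7 N after each move, including about 6 N of sliding drag. Force on the boxes was not measured directly.
- **Other things on the bench:** Box A and the orange and pink look-alikes look unmoved in the pictures. I did not re-measure the bottle and the jar at the end, but the arm stayed clear of both.
- **What went wrong:** The first grip stopped at 31 mm, probably on something wider under the bar. I opened, rose 7 mm, and the second grip closed on the bar.

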